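# Free the burr carrier of a coffee grinder held by a left-hand clamp screw

## Robot

A 6-joint arm with a two-finger parallel gripper is mounted at the origin on the work surface. World frame = base frame: x ahead of the robot, y to its left, z up, the work surface at z = 0. Lengths are in m, angles in rad, forces in N, time in s.
With the tool pointing down it reaches from about 0.375 to 0.975 m from the base axis. Payload 3.8 kg.
Tool frame: the origin (TCP) lies at the very end of the fingers, on their centre line; the grasp point (between the pads) lies 19 mm behind it; z points along the fingers, x is the direction in which the jaws open and shut, and the axes are right-handed (so a half turn about z gives the same grasp; the last joint's range is limited). The gripper opens to 88 mm and grips with 3 to 60 N. Pads are 18 mm wide; open, the fingers measure 123 mm over their backs; the gripper's body (75 mm by 187 mm) begins 45 mm behind the grasp point.
Start: joints at [-1.246, 0.264, 1.604, -0, 1.274, -0.037], TCP at [0.239, -0.631, 0.239] pointing down, gripper open.
Joint ranges: [-2.63, 2.63], [-0.94, 2.18], [0.31, 2.57], [-1.31, 4.45], [0, 2.66], [-2.55, 2.55]. Speed limits (rad/s): [2.57, 2.57, 3.14, 3.14, 3.14, 3.14].

## Interface

Orientations are given as a 3x3 rotation matrix whose columns are the frame's x, y, z axes.
In Python, from cell import status, cams, r gives the robot as it stands.
- The arm moves only by the shell command python3 -m crank 'ROWS' [OPENING] [FORCE]. ROWS is JSON, a list of rows, each an object of numbers: "dx", "dy", "dz": the shift along the tool's x, y, z in mm; "rx", "ry", "rz": the turn, a rotation vector about the tool's x, y, z in rad. In form: [{"dx": .., "dy": .., "dz": .., "rx": .., "ry": .., "rz": ..}, ...]. A call has 1 to 20 rows; each row shifts and turns the commanded pose from where the row before left it, along the tool's axes as they then stand; what a row does not reach is not made up. A row lasts 1/12 s, in which the tool goes at most 41.7 mm and 7.16 degrees, less where a joint would pass 70% of its speed; a pose out of reach is approached as far as the arm can. A call with a gripper value outside its range is refused whole. OPENING is the closure, from -1 (fully open) to 1 (shut), so that 0 is half open, set as the call begins (- or left out, the last holds). The fingers move at their own pace and stop on an object; FORCE is the grip in N (left out, the last holds). Time passes only in rows, so rows that do not move let the fingers close. It gives the time, the measured TCP pose, the force and the opening at its end, in the units of the state.
- status.read_state(): the state, without advancing time (a new reading comes with each control period).
- cams.get_image(name): name is "side" or "top"; returns the picture (384x512x3 uint8, blue, green, red); there is no depth.
- cams.calibration(name): a dict with "vfov" (degrees; the focal length in pixels is half the picture's height over the tangent of half this angle, whatever the lens; pixels are square), "cx", "cy" (the principal point, pixels), "pose" (4x4, takes a point from camera to world coordinates). Camera axes: x right, y up, looking along -z (the intrinsics and any distortion apply to the point x, -y, -z); pixel columns grow to the right and rows downward; lengths in m; the calibration is good to about 2 mm. A picture is of the moment at which its call begins. calibration takes no time and is no camera call.
- r.finish_job(): hands the job in, once; it reports no verdict.
The state is a dict: "time_s": time; "joints": joint angles; "joint_velocities": joint speeds; "joint_torque": joint torques, N m; "position": TCP position; "orientation": TCP orientation; "contact_force": force on the tool from outside, world axes, zero at the start; "wrist_torque": the same for the moment, N m; "grip_width": finger opening in m.
Only numpy, scipy, OpenCV 4.12 (cv2) and the standard library are available. Lean on these libraries where they do the work, as an engineer would, in place of code of your own. Each camera call takes 0.05 s, during which the arm holds its last target.

## Task

The grinder is due for cleaning: make sure its power toggle is off (flip it only if it is on) before you touch the clamp, then unscrew the bar knob on the bridge as far as it will go and, once it lets go, draw the burr carrier out by its fin handle and lay it flat in the cleaning tray, handle up. The clamp has a left-hand thread, so it comes loose clockwise seen from above: feel which way it gives and do not force it tighter. Leave the knob unscrewed and the toggle off, and do not disturb the other things on the table.

Things in the scene. Friction and masses are not known exactly. Their poses are not given: they have to be found in the camera images.
- grinder: Fixed dark grinder, hopper off: 140 mm (x) by 345 mm (y from -160 to +185), flat bed 100 mm above the table. Origin on the table under the clamp screw's axis; z up. The carrier slides out along -y, where the bed is open. Low black switch box at the +y end, its top also at 100 mm
- screw_axis (a point): Where the clamp screw's axis meets the bed, 100 mm up; axes as the grinder's. Guide rails for the carrier: 11 mm high, y -55 to +30 mm, inner faces at x = -37 and +37 mm. The bridge over it that carries the screw: x -66 to +66, y -17 to +17 mm, from 41 to 56 mm above the bed
- knob_grip (a point): Centre of the black bar knob on top of the clamp screw; the bar is 90 mm long (its x), 16 mm thick (its y) and 32 mm tall (z from -18 to +14 mm about this point), about 186 mm above the table when tight. Turns about the vertical axis through this point
- clamp_knob (a joint): Turn of the bar knob, rad, growing CLOCKWISE from above (left-hand thread: loosening). Tight at 0, starts at 0 to 0.3. Screw and knob rise 2.4 mm per rad. Clockwise: even friction, about 0.1 N m, up to a springy stop at 4.4. Counter-clockwise below 0 the resistance climbs steeply (0.2 N m at -0.05, 0.3 at -0.1). The 18 mm thick screw end locks the carrier until about 2.7; past 3.2 it is surely free
- toggle_pivot (a point): Pivot of the steel power toggle, on top of the switch box, 100 mm above the table; axes as the grinder's. The toggle is a 10 mm rod with an 18 mm ball, the ball's centre 62 mm from the pivot; it leans 26 degrees to the grinder's -x (on) or +x (off), the ball then 27 mm to that side and 56 mm above the pivot. It falls over by itself past upright; under 1 N at the ball moves it
- power_toggle (a joint): Lean of the power toggle in rad: 0 = on (leaning to the grinder's -x), 0.9 = off (leaning to +x). It may start either way, and has dropped fully over within the first second
- carrier: Loose burr carrier, 0.2 to 0.4 kg: aluminium plate 70 mm (x) by 180 mm (y from -150 to +30) by 14 mm, a steel burr ring 60 mm wide and 4 mm high on it at y = -55, a 26 mm square pocket 8 mm deep at its origin, which the clamp screw's end enters. Origin on its underside; it starts on the grinder's bed with the same axes as the grinder, origin on the screw's axis
- carrier_handle (a point): Grip point on the carrier's black fin handle: fin 14 mm thick (x), 52 mm long (y), 46 mm tall, its top 60 mm above the plate's underside; this point is 40 mm above the underside at carrier y = -120 mm, and axes are the carrier's
- carrier_mid (a point): Middle of the carrier plate's underside (carrier y = -60 mm)
- tray_floor (a point): Centre of the inner floor of the black open cleaning tray, 6 mm above the table; z up. Tray 190 mm (x) by 230 mm (y) outside, 178 by 218 mm inside, rim 28 mm above the table. Fixed
- kettle_a: Black pouring kettle, 110 mm wide, 138 mm tall, with spout and handle; bystander
- kettle_b: The same sort of kettle; bystander
- cup_a: White cup, 72 mm wide, 60 mm tall; bystander
- cup_b: White cup, 72 mm wide, 60 mm tall; bystander
- brush: Cleaning brush, 170 mm long, lying on the table near the robot; bystander
- bean_jar: Bean jar, 84 mm wide, 120 mm tall; bystander
Mind the look-alikes: they are no part of the job. Of the things like the carrier, leave any that is blue; of the rest the larger one is meant.

How it is judged:
On the way, in this order (a step that is already met when the one before it is completed fails the run):
1. the clamp screw is unscrewed clockwise while the carrier is still in place (value of joint clamp_knob above 3.2 rad and horizontal distance between carrier and grinder below 0.015 m), for 0.2 s.
2. the carrier is drawn out of its guides (horizontal distance between carrier and grinder above 0.1 m), for 0.1 s.
At the end, for the whole second after the job is handed in: The knob is unscrewed past 3.2 rad, the toggle is off (past 0.75 rad), and the carrier lies still and flat on the tray's floor, handle up (tilt under 0.08 rad, underside within 8 mm of the floor, middle within 60 mm of the tray's centre along each tray axis) (value of joint clamp_knob above 3.2 rad and value of joint power_toggle above 0.75 rad and x of carrier_mid in the frame of tray_floor between -0.06 and 0.06 m and y of carrier_mid in the frame of tray_floor between -0.06 and 0.06 m and z of carrier_mid in the frame of tray_floor below 0.008 m and angle between carrier's own z axis and vertical below 0.08 rad and linear speed of carrier below 0.02 m/s); the robot touches nothing.
It fails at once if the clamp is unscrewed (past 0.6 rad) while the power toggle is not off (value of joint clamp_knob above 0.6 rad and value of joint power_toggle below 0.6 rad).
It fails at once if the clamp is forced tighter (below -0.1 rad) (value of joint clamp_knob below -0.1 rad).
It fails at once if a bystander is disturbed (moved more than 30 mm) (distance of any of kettle_a, kettle_b, cup_a, cup_b, brush, bean_jar from where it was at the start of the episode above 0.03 m).
It also fails if it takes over 72 s, if anything falls off the work surface, if the arm or the gripper's body presses on something with over 40 N, if the wrist force passes 120 N, or if a joint passes its speed limit or range.

## Working session

There is one attempt and no reset: what is moved stays moved. The work goes in short steps, Python scripts to look and compute and a shell command to move; the robot and the scene stay as the last step left them, time stands still between calls to the robot, and variables do not carry over. Pictures are saved under pics/ and viewed, and the job is handed in when it is done.

```bash
ls; mkdir -p pics
python3 - <<'E'
from cell import status,cams,r
import cv2
s=status.read_state();print(s)
for n in("side","top"):
    c=cams.calibration(n);print(n,c)
    cv2.imwrite(f"pics/{n}0.png",cams.get_image(n))
E
```

```text
pics
{'time_s': 0.0, 'joints': array([-1.24591320e+00,  2.64726898e-01,  1.60535304e+00, -2.39347722e-05,
        1.27369794e+00, -3.68847461e-02]), 'joint_velocities': array([ 8.97003071e-04, -3.98365416e-04,  4.01107915e-04,  5.39441257e-05,
       -9.74410958e-04,  7.86793061e-04]), 'joint_torque': array([ 3.00839667e-03, -5.02105737e+01, -3.56875956e+01,  7.31453556e-02,
        2.90150824e-02, -1.73577946e-04]), 'position': array([ 0.23867765, -0.63064219,  0.23741702]), 'orientation': array([[ 3.53934019e-01, -9.35270118e-01, -7.19206194e-04],
       [-9.35267843e-01, -3.53934745e-01,  2.06359959e-03],
       [-2.18457509e-03, -5.77276699e-05, -9.99997612e-01]]), 'contact_force': array([0.51784078, 0.5327353 , 0.75351965]), 'wrist_torque': array([-0.01664484, -0.03104072, -0.00755235]), 'grip_width': 0.08812221693778265}
side {'vfov': 46.41694107287721, 'cx': 255.5911680066074, 'cy': 190.68406208233029, 'pose': array([[-0.78633739,  0.46913941, -0.4019723 , -0.03753408],
       [-0.61771962, -0.58673099,  0.52361171,  0.75934856],
       [ 0.00979728,  0.66004164,  0.75116513,  1.15110128],
       [ 0.        ,  0.        ,  0.        ,  1.        ]])}
top {'vfov': 45.31728642825891, 'cx': 252.32053882580516, 'cy': 191.26171576263246, 'pose': array([[ 0.00178218,  0.99830854, -0.05811101,  0.40683987],
       [-0.99999204,  0.00157164, -0.00366854,  0.0218345 ],
       [-0.00357101,  0.05811709,  0.99830339,  1.4388517 ],
       [ 0.        ,  0.        ,  0.        ,  1.        ]])}
```

View pics/side0.png

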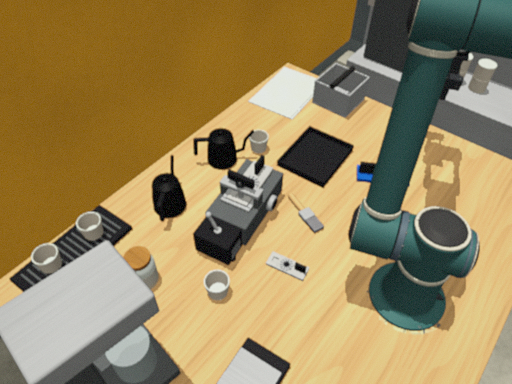

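View pics/top0.png

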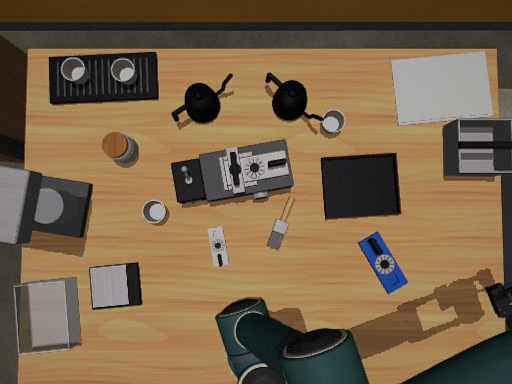

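```bash
cat > h.py <<'E'
import numpy as np,cv2
from cell import status,cams,r
def K(n):
    c=cams.calibration(n);f=192/np.tan(np.radians(c['vfov'])/2);return f,c['cx'],c['cy'],c['pose']
def ray(n,u,v):
    f,cx,cy,P=K(n);d=P[:3,:3]@np.array([(u-cx)/f,-(v-cy)/f,-1]);return P[:3,3],d
def onz(n,u,v,z):
    o,d=ray(n,u,v);return o+d*(z-o[2])/d[2]
def proj(n,p):
    f,cx,cy,P=K(n);q=P[:3,:3].T@(np.asarray(p)-P[:3,3]);return np.array([cx+f*q[0]/-q[2],cy-f*q[1]/-q[2]])
def tri(a,b):
    (o1,d1),(o2,d2)=ray('top',*a),ray('side',*b)
    s=np.linalg.lstsq(np.c_[d1,-d2],o2-o1,rcond=None)[0]
    p,q=o1+s[0]*d1,o2+s[1]*d2;return (p+q)/2,np.linalg.norm(p-q)
def crop(img,x0,y0,x1,y1,k,fn):
    cv2.imwrite(fn,cv2.resize(img[y0:y1,x0:x1],None,fx=k,fy=k,interpolation=cv2.INTER_CUBIC))
def gam(i): return (255*(i/255.)**.5).astype('uint8')
E
python3 - <<'E'
from h import *
t=cv2.imread('pics/top0.png');s=cv2.imread('pics/side0.png')
crop(gam(t),160,125,310,215,5,'pics/t_c.png')
crop(gam(s),185,145,295,265,5,'pics/s_c.png')
E
```

```text
(no output)
```

View pics/t_c.png

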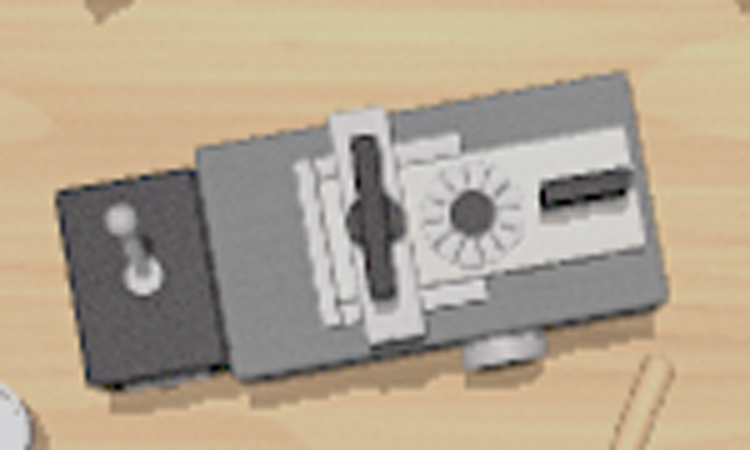

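View pics/s_c.png

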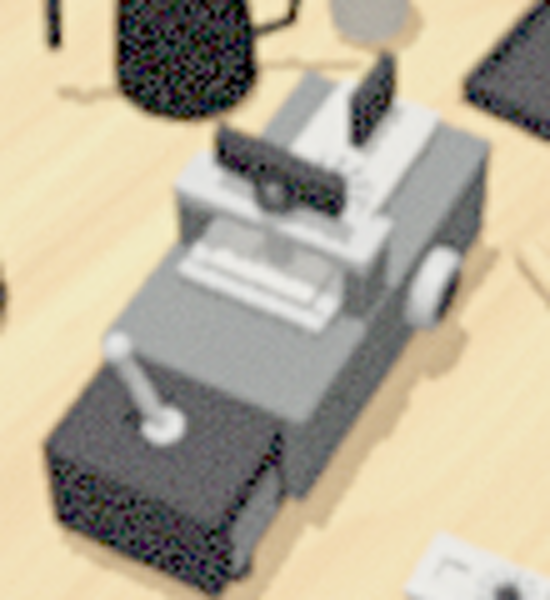

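Run:
```python
from h import *
np.set_printoptions(precision=4,suppress=True)
T=lambda U,V:((U+.5)/5-.5+160,(V+.5)/5-.5+125)
S=lambda U,V:((U+.5)/5-.5+185,(V+.5)/5-.5+145)
print('bed')
c=[onz('top',*T(*p),.1)[:2] for p in[(195,148),(626,72),(667,304),(235,381)]]
for p in c:print(p)
print([np.linalg.norm(c[i]-c[(i+1)%4]) for i in range(4)])
for i in((0,1),(3,2)):
    d=c[i[0]]-c[i[1]];print('y yaw of +y',np.degrees(np.arctan2(d[1],d[0])))
for i in((3,0),(2,1)):
    d=c[i[1]]-c[i[0]];print('x yaw',np.degrees(np.arctan2(d[1],d[0])))
print('ball',tri(T(120,218),S(118,346)),'pivot',tri(T(142,276),S(162,425)))
print('pivotz',onz('top',*T(142,276),.1),'ballz',onz('top',*T(120,218),.156))
# knob top ends
for z in(.2,):
    e=[onz('top',*T(*p),z) for p in[(363,136),(384,300)]];print('knob ends',e,(e[0]+e[1])/2,np.linalg.norm(e[0]-e[1]))
print('knobside', [onz('side',*S(*p),.2) for p in[(219,126),(343,182)]])
e=[onz('top',*T(*p),.16) for p in[(541,187),(630,172)]];print('fin',e,np.linalg.norm(e[0]-e[1]))
print('tray',[onz('top',*p,.028)[:2] for p in[(321,156),(397,152),(400,215),(325,219)]])
```

```text
bed
[0.5933 0.1844]
[ 0.6386 -0.0683]
[ 0.5021 -0.0919]
[0.4567 0.1599]
[np.float64(0.2567037554987005), np.float64(0.13848923558763596), np.float64(0.25585246813279355), np.float64(0.13878634509172288)]
y yaw of +y 100.14536822670053
y yaw of +y 100.21242959425562
x yaw 10.16327693103868
x yaw 9.811046260912798
ball (array([0.5454, 0.2188, 0.1576]), np.float64(0.0009732213136165214)) pivot (array([0.5185, 0.2149, 0.101 ]), np.float64(0.0012374347160387046))
pivotz [0.518  0.2147 0.1   ] ballz [0.546  0.2193 0.156 ]
knob ends [array([0.5861, 0.0811, 0.2   ]), array([0.4969, 0.0694, 0.2   ])] [0.5415 0.0753 0.2   ] 0.08993514096846061
knobside [array([0.5846, 0.082 , 0.2   ]), array([0.4998, 0.0715, 0.2   ])]
fin [array([ 0.5633, -0.0166,  0.16  ]), array([ 0.5718, -0.0664,  0.16  ])] 0.05048525187632284
tray [array([ 0.5983, -0.1847]), array([ 0.611 , -0.4191]), array([ 0.4169, -0.425 ]), array([ 0.4043, -0.1956])]
```

The enlarged crops show these points:

- **Toggle:** the ball is at top px (184,168) and the pivot at (188,180). Triangulated, the ball sits at (0.545, 0.219, 0.158), 27 mm to the grinder's +x and 57 mm up. The toggle is already **off**, so I leave it alone.
- **Carrier candidates (top px):** white in the grinder (255,166), small white at (218,246), blue at (385,262). The one in the grinder is meant, because it is the larger non-blue one, and the crop confirms it sits in the guides.
- **Knob:** centre about (0.542, 0.076), bar yaw about 7.5°, bar length measured 90 mm (matches). Grinder yaw is about 10.1°.
- **Tray:** centre about (0.508, -0.306), yaw about 3°.

Next I move above the knob.

```bash
python3 -m crank '[{"dx":-27.7,"dy":-26.7,"dz":-1.5},{"dx":-27.7,"dy":-26.7,"dz":-1.5},{"dx":-27.7,"dy":-26.7,"dz":-1.5},{"dx":-27.7,"dy":-26.7,"dz":-1.5},{"dx":-27.7,"dy":-26.7,"dz":-1.5},{"dx":-27.7,"dy":-26.7,"dz":-1.5},{"dx":-27.7,"dy":-26.7,"dz":-1.5},{"dx":-27.7,"dy":-26.7,"dz":-1.5},{"dx":-27.7,"dy":-26.7,"dz":-1.5},{"dx":-27.7,"dy":-26.7,"dz":-1.5},{"dx":-27.7,"dy":-26.7,"dz":-1.5},{"dx":-27.7,"dy":-26.7,"dz":-1.5},{"dx":-27.7,"dy":-26.7,"dz":-1.5},{"dx":-27.7,"dy":-26.7,"dz":-1.5},{"dx":-27.7,"dy":-26.7,"dz":-1.5},{"dx":-27.7,"dy":-26.7,"dz":-1.5},{"dx":-27.7,"dy":-26.7,"dz":-1.5},{"dx":-27.7,"dy":-26.7,"dz":-1.5},{"dx":-27.7,"dy":-26.7,"dz":-1.5},{"dx":-27.7,"dy":-26.7,"dz":-1.5}]' -1
python3 -m crank '[{"rz":-0.1213},{"rz":-0.1213},{"rz":-0.1213},{"rz":-0.1213},{"rz":-0.1213},{"rz":-0.1213},{"rz":-0.1213},{"rz":-0.1213},{"rz":-0.1213},{"rz":-0.1213},{"rz":-0.1213},{"rz":-0.1213},{"rz":-0.1213},{"rz":-0.1213},{"rz":-0.1213},{"rz":-0.1213},{"rz":-0.1213},{"rz":-0.1213},{"rz":-0.1213},{"rz":-0.1213}]'
python3 -m crank '[{"rz":-0.1213},{"rz":-0.1213},{"rz":-0.1213},{"rz":-0.1213},{}]'
cat >> h.py <<'E'
def aim(x,y,z,yaw):
    "tool-axes shift (mm) and rz to reach x,y,z,yaw(deg of tool x)"
    s=status.read_state();R=s['orientation'];p=s['position']
    d=R.T@(np.array([x,y,z])-p)*1000
    cy=np.degrees(np.arctan2(R[1,0],R[0,0]));e=(yaw-cy+180)%360-180
    print('t',round(s['time_s'],2),'pos',p.round(4),'yaw',round(cy,2),'zax',R[:,2].round(4),'j',s['joints'].round(3))
    print('shift mm',d.round(1),'rz',round(-np.radians(e),4),'F',s['contact_force'].round(2),'M',s['wrist_torque'].round(2),'w',round(s['grip_width'],4))
E
python3 -c "
from h import *
aim(.5418,.076,.172,97.5)"
```

```text
t 0.1 pos [ 0.2387 -0.6307  0.2375] yaw -69.27 zax [-6.0e-04  1.9e-03 -1.0e+00] j [-1.246  0.265  1.605 -0.     1.274 -0.037]
shift mm [-553.5 -533.6   66.7] rz -2.9107 F [-0.21 -0.94  0.23] M [-0.02  0.02 -0.03] w 0.0882schema error: expected keys dx, dy, dz, rx, ry, rz
schema error: expected keys dx, dy, dz, rx, ry, rz
schema error: expected keys dx, dy, dz, rx, ry, rz
```

```bash
python3 -m crank '[{"dx":-27.7,"dy":-26.7,"dz":-1.5,"rx":0,"ry":0,"rz":0},{"dx":-27.7,"dy":-26.7,"dz":-1.5,"rx":0,"ry":0,"rz":0},{"dx":-27.7,"dy":-26.7,"dz":-1.5,"rx":0,"ry":0,"rz":0},{"dx":-27.7,"dy":-26.7,"dz":-1.5,"rx":0,"ry":0,"rz":0},{"dx":-27.7,"dy":-26.7,"dz":-1.5,"rx":0,"ry":0,"rz":0},{"dx":-27.7,"dy":-26.7,"dz":-1.5,"rx":0,"ry":0,"rz":0},{"dx":-27.7,"dy":-26.7,"dz":-1.5,"rx":0,"ry":0,"rz":0},{"dx":-27.7,"dy":-26.7,"dz":-1.5,"rx":0,"ry":0,"rz":0},{"dx":-27.7,"dy":-26.7,"dz":-1.5,"rx":0,"ry":0,"rz":0},{"dx":-27.7,"dy":-26.7,"dz":-1.5,"rx":0,"ry":0,"rz":0},{"dx":-27.7,"dy":-26.7,"dz":-1.5,"rx":0,"ry":0,"rz":0},{"dx":-27.7,"dy":-26.7,"dz":-1.5,"rx":0,"ry":0,"rz":0},{"dx":-27.7,"dy":-26.7,"dz":-1.5,"rx":0,"ry":0,"rz":0},{"dx":-27.7,"dy":-26.7,"dz":-1.5,"rx":0,"ry":0,"rz":0},{"dx":-27.7,"dy":-26.7,"dz":-1.5,"rx":0,"ry":0,"rz":0},{"dx":-27.7,"dy":-26.7,"dz":-1.5,"rx":0,"ry":0,"rz":0},{"dx":-27.7,"dy":-26.7,"dz":-1.5,"rx":0,"ry":0,"rz":0},{"dx":-27.7,"dy":-26.7,"dz":-1.5,"rx":0,"ry":0,"rz":0},{"dx":-27.7,"dy":-26.7,"dz":-1.5,"rx":0,"ry":0,"rz":0},{"dx":-27.7,"dy":-26.7,"dz":-1.5,"rx":0,"ry":0,"rz":0}]' -1
python3 -c "
from h import *
aim(.5418,.076,.172,97.5)"
```

```text
time_s: 1.77
position: [0.5423, 0.0778, 0.2684]
orientation: [[0.354, -0.935, -0.001], [-0.935, -0.354, -0.0], [-0.0, 0.001, -1.0]]
contact_force: [0.4, -0.4, 0.1]
grip_width: 0.0884
t 1.77 pos [0.5423 0.0778 0.2684] yaw -69.25 zax [-6.e-04 -2.e-04 -1.e+00] j [ 0.097  0.006  1.84  -0.     1.296  1.306]
shift mm [ 1.6  1.  96.4] rz -2.9103 F [ 0.41 -0.35  0.12] M [-0.07  0.01  0.  ] w 0.0884
```

```bash
python3 -m crank '[{"dx":0,"dy":0,"dz":0,"rx":0,"ry":0,"rz":-0.1213},{"dx":0,"dy":0,"dz":0,"rx":0,"ry":0,"rz":-0.1213},{"dx":0,"dy":0,"dz":0,"rx":0,"ry":0,"rz":-0.1213},{"dx":0,"dy":0,"dz":0,"rx":0,"ry":0,"rz":-0.1213},{"dx":0,"dy":0,"dz":0,"rx":0,"ry":0,"rz":-0.1213},{"dx":0,"dy":0,"dz":0,"rx":0,"ry":0,"rz":-0.1213},{"dx":0,"dy":0,"dz":0,"rx":0,"ry":0,"rz":-0.1213},{"dx":0,"dy":0,"dz":0,"rx":0,"ry":0,"rz":-0.1213},{"dx":0,"dy":0,"dz":0,"rx":0,"ry":0,"rz":-0.1213},{"dx":0,"dy":0,"dz":0,"rx":0,"ry":0,"rz":-0.1213},{"dx":0,"dy":0,"dz":0,"rx":0,"ry":0,"rz":-0.1213},{"dx":0,"dy":0,"dz":0,"rx":0,"ry":0,"rz":-0.1213},{"dx":0,"dy":0,"dz":0,"rx":0,"ry":0,"rz":-0.1213},{"dx":0,"dy":0,"dz":0,"rx":0,"ry":0,"rz":-0.1213},{"dx":0,"dy":0,"dz":0,"rx":0,"ry":0,"rz":-0.1213},{"dx":0,"dy":0,"dz":0,"rx":0,"ry":0,"rz":-0.1213},{"dx":0,"dy":0,"dz":0,"rx":0,"ry":0,"rz":-0.1213},{"dx":0,"dy":0,"dz":0,"rx":0,"ry":0,"rz":-0.1213},{"dx":0,"dy":0,"dz":0,"rx":0,"ry":0,"rz":-0.1213},{"dx":0,"dy":0,"dz":0,"rx":0,"ry":0,"rz":-0.1213}]' -1
python3 -m crank '[{"dx":0,"dy":0,"dz":0,"rx":0,"ry":0,"rz":-0.1213},{"dx":0,"dy":0,"dz":0,"rx":0,"ry":0,"rz":-0.1213},{"dx":0,"dy":0,"dz":0,"rx":0,"ry":0,"rz":-0.1213},{"dx":0,"dy":0,"dz":0,"rx":0,"ry":0,"rz":-0.1213},{"dx":0,"dy":0,"dz":0,"rx":0,"ry":0,"rz":0}]' -1
python3 -c "
from h import *
aim(.5418,.076,.172,97.5)"
```

```text
time_s: 3.43
position: [0.5419, 0.0758, 0.2681]
orientation: [[0.341, 0.94, -0.001], [0.94, -0.341, -0.0], [-0.0, -0.001, -1.0]]
contact_force: [-0.5, -0.4, -0.7]
grip_width: 0.0881
time_s: 3.85
position: [0.5419, 0.0758, 0.2681]
orientation: [[-0.134, 0.991, -0.001], [0.991, 0.134, -0.0], [0.0, -0.001, -1.0]]
contact_force: [0.7, -0.0, 0.6]
grip_width: 0.0882
t 3.85 pos [0.5419 0.0758 0.2681] yaw 97.7 zax [-1.e-03 -1.e-04 -1.e+00] j [ 0.093  0.005  1.842 -0.     1.296 -1.612]
shift mm [ 0.2  0.1 96.1] rz 0.0034 F [ 0.67 -0.04  0.57] M [ 0.1  -0.14 -0.01] w 0.0882
```

```bash
python3 -m crank '[{"dx":0,"dy":0,"dz":24,"rx":0,"ry":0,"rz":0},{"dx":0,"dy":0,"dz":24,"rx":0,"ry":0,"rz":0},{"dx":0,"dy":0,"dz":24,"rx":0,"ry":0,"rz":0},{"dx":0,"dy":0,"dz":18,"rx":0,"ry":0,"rz":0},{"dx":0,"dy":0,"dz":6,"rx":0,"ry":0,"rz":0},{"dx":0,"dy":0,"dz":0,"rx":0,"ry":0,"rz":0}]' -1
python3 -m crank '[{"dx":0,"dy":0,"dz":0,"rx":0,"ry":0,"rz":0},{"dx":0,"dy":0,"dz":0,"rx":0,"ry":0,"rz":0},{"dx":0,"dy":0,"dz":0,"rx":0,"ry":0,"rz":0},{"dx":0,"dy":0,"dz":0,"rx":0,"ry":0,"rz":0},{"dx":0,"dy":0,"dz":0,"rx":0,"ry":0,"rz":0},{"dx":0,"dy":0,"dz":0,"rx":0,"ry":0,"rz":0},{"dx":0,"dy":0,"dz":0,"rx":0,"ry":0,"rz":0},{"dx":0,"dy":0,"dz":0,"rx":0,"ry":0,"rz":0}]' 1 30
python3 -c "
from h import *
aim(.5418,.076,.172,97.5)"
```

```text
time_s: 4.35
position: [0.5405, 0.0757, 0.1703]
orientation: [[-0.129, 0.992, -0.005], [0.992, 0.129, -0.0], [0.0, -0.005, -1.0]]
contact_force: [0.2, -0.6, -0.4]
grip_width: 0.0882
time_s: 5.02
position: [0.5423, 0.0758, 0.1729]
orientation: [[-0.131, 0.991, 0.0], [0.991, 0.131, -0.0], [-0.0, 0.0, -1.0]]
contact_force: [0.3, -0.2, 0.1]
grip_width: 0.0371
t 5.02 pos [0.5423 0.0758 0.1729] yaw 97.53 zax [ 2.e-04 -0.e+00 -1.e+00] j [ 0.093  0.075  1.949 -0.     1.117 -1.609]
shift mm [ 0.2 -0.5  0.9] rz 0.0004 F [ 0.28 -0.17  0.06] M [ 0.06 -0.11 -0.03] w 0.0371
```

```bash
python3 -m crank '[{"dx":0,"dy":0,"dz":0,"rx":0,"ry":0,"rz":0},{"dx":0,"dy":0,"dz":0,"rx":0,"ry":0,"rz":0},{"dx":0,"dy":0,"dz":0,"rx":0,"ry":0,"rz":0},{"dx":0,"dy":0,"dz":0,"rx":0,"ry":0,"rz":0},{"dx":0,"dy":0,"dz":0,"rx":0,"ry":0,"rz":0},{"dx":0,"dy":0,"dz":0,"rx":0,"ry":0,"rz":0}]' 1 30
python3 -c "
from h import *
aim(.5418,.076,.172,97.5)"
```

```text
time_s: 5.52
position: [0.5421, 0.0766, 0.1726]
orientation: [[-0.131, 0.991, -0.0], [0.991, 0.131, 0.001], [0.001, -0.0, -1.0]]
contact_force: [-0.5, 5.1, -0.0]
grip_width: 0.0156
t 5.52 pos [0.5421 0.0766 0.1726] yaw 97.52 zax [-3.0e-04  1.4e-03 -1.0e+00] j [ 0.094  0.076  1.949  0.002  1.117 -1.609]
shift mm [-0.6 -0.4  0.6] rz 0.0004 F [-0.45  5.08 -0.02] M [ 0.91 -0.05 -0.01] w 0.0156
```

Gripped at 15.6 mm, which matches the 16 mm bar. I try a small clockwise turn first and feel it, shifting 0.8 mm to take out the side load.

```bash
python3 -m crank '[{"dx":0.8,"dy":0,"dz":0,"rx":0,"ry":0,"rz":0.03},{"dx":0,"dy":0,"dz":-0.2,"rx":0,"ry":0,"rz":0.06},{"dx":0,"dy":0,"dz":-0.2,"rx":0,"ry":0,"rz":0.08},{"dx":0,"dy":0,"dz":-0.2,"rx":0,"ry":0,"rz":0.08}]'
python3 -c "
from h import *
aim(.5418,.076,.172,97.5)"
```

```text
time_s: 5.85
position: [0.542, 0.0771, 0.1732]
orientation: [[0.121, 0.993, -0.0], [0.993, -0.121, 0.0], [0.0, -0.0, -1.0]]
contact_force: [-1.0, 5.1, 0.9]
grip_width: 0.016
t 5.85 pos [0.542  0.0771 0.1732] yaw 83.04 zax [-2.e-04  5.e-04 -1.e+00] j [ 9.500e-02  7.500e-02  1.948e+00  1.000e-03  1.118e+00 -1.354e+00]
shift mm [-1.1 -0.1  1.2] rz -0.2523 F [-1.05  5.14  0.85] M [ 0.81 -0.03  0.4 ] w 0.016
```

```bash
python3 -m crank '[{"dx":0.8,"dy":0,"dz":-0.3,"rx":0,"ry":0,"rz":0.08},{"dx":0,"dy":0,"dz":-0.3,"rx":0,"ry":0,"rz":0.1},{"dx":0,"dy":0,"dz":-0.2,"rx":0,"ry":0,"rz":0.08},{"dx":0,"dy":0,"dz":0,"rx":0,"ry":0,"rz":0}]'
python3 - <<'E'
from h import *
aim(.5418,.076,.172,97.5)
crop(gam(cams.get_image('top')),160,85,310,215,5,'pics/t1.png')
crop(gam(cams.get_image('side')),185,115,295,235,5,'pics/s1.png')
E
```

```text
time_s: 6.18
position: [0.5421, 0.0776, 0.1739]
orientation: [[0.371, 0.929, -0.0], [0.929, -0.371, 0.0], [-0.0, -0.0, -1.0]]
contact_force: [-0.2, 2.0, -1.1]
grip_width: 0.0163
t 6.18 pos [0.5421 0.0776 0.1739] yaw 68.24 zax [-3.e-04  0.e+00 -1.e+00] j [ 0.097  0.075  1.947  0.     1.12  -1.094]
shift mm [-1.6  0.3  1.9] rz -0.5107 F [-0.21  1.96 -1.1 ] M [ 0.61 -0.1   0.19] w 0.0163
```

View pics/s1.png

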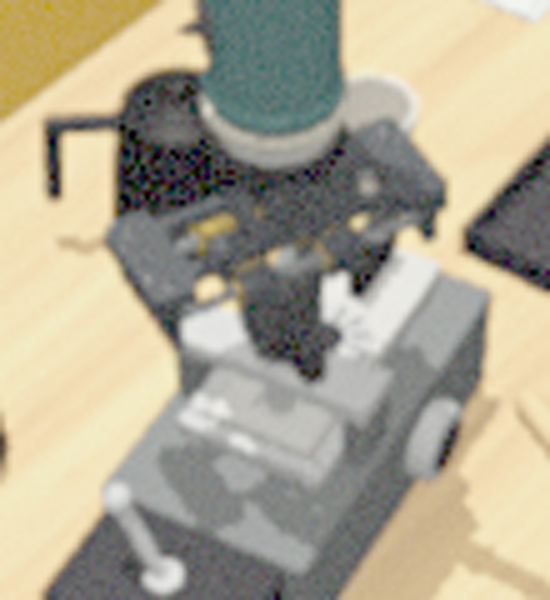

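The bar is turning with the gripper (its end is now at about side px (247,189)), the torque is only about 0.2 N m, and the toggle is still off. I keep turning clockwise.

```bash
python3 -m crank '[{"dx":0.3,"dy":0,"dz":-0.3,"rx":0,"ry":0,"rz":0.12},{"dx":0,"dy":0,"dz":-0.3,"rx":0,"ry":0,"rz":0.12},{"dx":0,"dy":0,"dz":-0.3,"rx":0,"ry":0,"rz":0.12},{"dx":0,"dy":0,"dz":-0.3,"rx":0,"ry":0,"rz":0.12},{"dx":0,"dy":0,"dz":-0.3,"rx":0,"ry":0,"rz":0.12},{"dx":0,"dy":0,"dz":-0.3,"rx":0,"ry":0,"rz":0.12},{"dx":0,"dy":0,"dz":-0.3,"rx":0,"ry":0,"rz":0.12},{"dx":0,"dy":0,"dz":-0.3,"rx":0,"ry":0,"rz":0.12},{"dx":0,"dy":0,"dz":-0.3,"rx":0,"ry":0,"rz":0.12},{"dx":0,"dy":0,"dz":-0.3,"rx":0,"ry":0,"rz":0.12}]'
python3 -c "
from h import *
aim(.5418,.076,.172,97.5)"
```

```text
time_s: 7.12
position: [0.5437, 0.0785, 0.177]
orientation: [[1.0, -0.011, 0.003], [-0.011, -1.0, 0.001], [0.003, -0.001, -1.0]]
contact_force: [4.2, 3.7, -4.9]
grip_width: 0.0162
t 7.12 pos [0.5437 0.0785 0.177 ] yaw -0.63 zax [ 0.0031  0.0014 -1.    ] j [9.700e-02 7.300e-02 1.943e+00 1.000e-03 1.122e+00 1.080e-01]
shift mm [-1.9  2.6  5. ] rz -1.7127 F [ 4.18  3.74 -4.88] M [ 0.71 -0.87  0.35] w 0.0162
```

```bash
python3 -m crank '[{"dx":0.6,"dy":-0.6,"dz":-0.2,"rx":0,"ry":0,"rz":0.12},{"dx":0.3,"dy":0,"dz":-0.2,"rx":0,"ry":0,"rz":0.12},{"dx":0,"dy":0,"dz":-0.2,"rx":0,"ry":0,"rz":0.12},{"dx":0,"dy":0,"dz":-0.3,"rx":0,"ry":0,"rz":0.12},{"dx":0,"dy":0,"dz":-0.3,"rx":0,"ry":0,"rz":0.12},{"dx":0,"dy":0,"dz":-0.3,"rx":0,"ry":0,"rz":0.12},{"dx":0,"dy":0,"dz":-0.3,"rx":0,"ry":0,"rz":0.12},{"dx":0,"dy":0,"dz":-0.3,"rx":0,"ry":0,"rz":0.12},{"dx":0,"dy":0,"dz":-0.3,"rx":0,"ry":0,"rz":0.12},{"dx":0,"dy":0,"dz":-0.3,"rx":0,"ry":0,"rz":0.12}]'
python3 -c "
from h import *
aim(.5418,.076,.172,97.5)"
```

```text
time_s: 7.95
position: [0.5452, 0.0776, 0.1799]
orientation: [[0.353, -0.936, 0.004], [-0.936, -0.353, -0.001], [0.003, -0.003, -1.0]]
contact_force: [6.0, 0.5, -2.7]
grip_width: 0.0165
t 7.95 pos [0.5452 0.0776 0.1799] yaw -69.36 zax [ 0.0042 -0.0015 -1.    ] j [ 0.097  0.072  1.938 -0.002  1.127  1.309]
shift mm [0.3 3.7 7.8] rz -2.9122 F [ 5.96  0.53 -2.74] M [ 0.05 -0.99  0.37] w 0.0165
```

```bash
python3 -m crank '[{"dx":0.3,"dy":-0.6,"dz":-0.3,"rx":0,"ry":0,"rz":0.12},{"dx":0,"dy":0,"dz":-0.3,"rx":0,"ry":0,"rz":0.12},{"dx":0,"dy":0,"dz":-0.3,"rx":0,"ry":0,"rz":0.12},{"dx":0,"dy":0,"dz":-0.3,"rx":0,"ry":0,"rz":0.12},{"dx":0,"dy":0,"dz":-0.3,"rx":0,"ry":0,"rz":0.12},{"dx":0,"dy":0,"dz":-0.3,"rx":0,"ry":0,"rz":0.12},{"dx":0,"dy":0,"dz":-0.3,"rx":0,"ry":0,"rz":0.12},{"dx":0,"dy":0,"dz":-0.3,"rx":0,"ry":0,"rz":0.12},{"dx":0,"dy":0,"dz":0,"rx":0,"ry":0,"rz":0.1},{"dx":0,"dy":0,"dz":0,"rx":0,"ry":0,"rz":0}]'
python3 -c "
from h import *
aim(.5418,.076,.172,97.5)"
```

```text
time_s: 8.78
position: [0.5449, 0.0761, 0.1824]
orientation: [[-0.642, -0.767, 0.002], [-0.767, 0.642, -0.004], [0.002, -0.004, -1.0]]
contact_force: [2.9, -4.7, -0.5]
grip_width: 0.0164
t 8.78 pos [0.5449 0.0761 0.1824] yaw -129.94 zax [ 0.0021 -0.0038 -1.    ] j [ 0.096  0.071  1.935 -0.004  1.134  2.366]
shift mm [ 2.1  2.4 10.4] rz 2.3136 F [ 2.87 -4.7  -0.52] M [-0.75 -0.45  0.2 ] w 0.0164
```

Tool turned 3.97 rad with low torque. Now I regrasp half a turn back to take it to its stop.

```bash
python3 -m crank '[{"dx":0,"dy":0,"dz":0,"rx":0,"ry":0,"rz":0},{"dx":0,"dy":0,"dz":0,"rx":0,"ry":0,"rz":0},{"dx":0,"dy":0,"dz":0,"rx":0,"ry":0,"rz":0},{"dx":0,"dy":0,"dz":-15,"rx":0,"ry":0,"rz":0},{"dx":0,"dy":0,"dz":-20,"rx":0,"ry":0,"rz":0},{"dx":0,"dy":0,"dz":-10,"rx":0,"ry":0,"rz":0},{"dx":0,"dy":0,"dz":0,"rx":0,"ry":0,"rz":-0.12},{"dx":0,"dy":0,"dz":0,"rx":0,"ry":0,"rz":-0.12},{"dx":0,"dy":0,"dz":0,"rx":0,"ry":0,"rz":-0.12},{"dx":0,"dy":0,"dz":0,"rx":0,"ry":0,"rz":-0.12},{"dx":0,"dy":0,"dz":0,"rx":0,"ry":0,"rz":-0.12},{"dx":0,"dy":0,"dz":0,"rx":0,"ry":0,"rz":-0.12},{"dx":0,"dy":0,"dz":0,"rx":0,"ry":0,"rz":-0.12},{"dx":0,"dy":0,"dz":0,"rx":0,"ry":0,"rz":-0.12},{"dx":0,"dy":0,"dz":0,"rx":0,"ry":0,"rz":-0.12},{"dx":0,"dy":0,"dz":0,"rx":0,"ry":0,"rz":-0.12}]' -0.5
python3 -m crank '[{"dx":0,"dy":0,"dz":0,"rx":0,"ry":0,"rz":-0.12},{"dx":0,"dy":0,"dz":0,"rx":0,"ry":0,"rz":-0.12},{"dx":0,"dy":0,"dz":0,"rx":0,"ry":0,"rz":-0.12},{"dx":0,"dy":0,"dz":0,"rx":0,"ry":0,"rz":-0.12},{"dx":0,"dy":0,"dz":0,"rx":0,"ry":0,"rz":-0.12},{"dx":0,"dy":0,"dz":0,"rx":0,"ry":0,"rz":-0.12},{"dx":0,"dy":0,"dz":0,"rx":0,"ry":0,"rz":-0.12},{"dx":0,"dy":0,"dz":0,"rx":0,"ry":0,"rz":-0.12},{"dx":0,"dy":0,"dz":0,"rx":0,"ry":0,"rz":-0.12},{"dx":0,"dy":0,"dz":0,"rx":0,"ry":0,"rz":-0.12},{"dx":0,"dy":0,"dz":0,"rx":0,"ry":0,"rz":-0.12},{"dx":0,"dy":0,"dz":0,"rx":0,"ry":0,"rz":-0.12},{"dx":0,"dy":0,"dz":0,"rx":0,"ry":0,"rz":-0.12},{"dx":0,"dy":0,"dz":0,"rx":0,"ry":0,"rz":-0.12},{"dx":0,"dy":0,"dz":0,"rx":0,"ry":0,"rz":-0.12},{"dx":0,"dy":0,"dz":0,"rx":0,"ry":0,"rz":-0.12},{"dx":0,"dy":0,"dz":0,"rx":0,"ry":0,"rz":0}]' 
python3 -c "
from h import *
aim(.545,.078,.182,50.06)"
```

```text
time_s: 10.12
position: [0.5439, 0.0784, 0.2272]
orientation: [[0.488, -0.873, 0.0], [-0.873, -0.488, 0.0], [-0.0, -0.0, -1.0]]
contact_force: [0.1, -0.7, -0.2]
grip_width: 0.0661
time_s: 11.53
position: [0.5438, 0.0783, 0.2272]
orientation: [[0.655, 0.755, -0.0], [0.755, -0.655, 0.0], [0.0, -0.0, -1.0]]
contact_force: [-1.0, 0.3, 0.2]
grip_width: 0.0665
t 11.53 pos [0.5438 0.0783 0.2272] yaw 49.06 zax [-0.  0. -1.] j [ 0.098  0.035  1.887  0.     1.22  -0.759]
shift mm [ 0.5  1.1 45.2] rz -0.0175 F [-1.02  0.33  0.19] M [-0.01 -0.11 -0.01] w 0.0665
```

```bash
python3 -m crank '[{"dx":-0.5,"dy":1.4,"dz":20,"rx":0,"ry":0,"rz":-0.0175},{"dx":0,"dy":0,"dz":20,"rx":0,"ry":0,"rz":0},{"dx":0,"dy":0,"dz":5,"rx":0,"ry":0,"rz":0},{"dx":0,"dy":0,"dz":0,"rx":0,"ry":0,"rz":0},{"dx":0,"dy":0,"dz":0,"rx":0,"ry":0,"rz":0},{"dx":0,"dy":0,"dz":0,"rx":0,"ry":0,"rz":0},{"dx":0,"dy":0,"dz":0,"rx":0,"ry":0,"rz":0},{"dx":0,"dy":0,"dz":0,"rx":0,"ry":0,"rz":0},{"dx":0,"dy":0,"dz":0,"rx":0,"ry":0,"rz":0},{"dx":0,"dy":0,"dz":0,"rx":0,"ry":0,"rz":0},{"dx":0,"dy":0,"dz":0,"rx":0,"ry":0,"rz":0}]' 1 30
python3 -c "
from h import *
aim(.545,.078,.182,50.06)"
python3 -m crank '[{"dx":0,"dy":0,"dz":-0.2,"rx":0,"ry":0,"rz":0.08},{"dx":0,"dy":0,"dz":-0.2,"rx":0,"ry":0,"rz":0.08},{"dx":0,"dy":0,"dz":-0.2,"rx":0,"ry":0,"rz":0.08},{"dx":0,"dy":0,"dz":0,"rx":0,"ry":0,"rz":0}]'
python3 -c "
from h import *
aim(.545,.078,.182,50.06)"
```

```text
time_s: 12.45
position: [0.5449, 0.0763, 0.1834]
orientation: [[0.645, 0.764, 0.001], [0.764, -0.645, -0.001], [-0.0, 0.001, -1.0]]
contact_force: [-2.9, -2.9, 4.5]
grip_width: 0.016
t 12.45 pos [0.5449 0.0763 0.1834] yaw 49.84 zax [ 9.0e-04 -1.1e-03 -1.0e+00] j [ 9.500e-02  7.000e-02  1.933e+00 -1.000e-03  1.137e+00 -7.750e-01]
shift mm [ 1.3 -1.   1.4] rz -0.0039 F [-2.89 -2.86  4.47] M [-0.58  0.36  0.1 ] w 0.016
time_s: 12.78
position: [0.5446, 0.0762, 0.184]
orientation: [[0.81, 0.587, 0.0], [0.587, -0.81, -0.001], [-0.001, 0.001, -1.0]]
contact_force: [-3.2, -4.2, 7.2]
grip_width: 0.0159
t 12.78 pos [0.5446 0.0762 0.184 ] yaw 35.91 zax [ 3.0e-04 -1.3e-03 -1.0e+00] j [ 9.500e-02  7.000e-02  1.933e+00 -1.000e-03  1.139e+00 -5.320e-01]
shift mm [ 1.3 -1.2  2. ] rz -0.2469 F [-3.18 -4.25  7.21] M [-0.62  0.56  0.22] w 0.0159
```

```bash
python3 -m crank '[{"dx":0,"dy":0,"dz":-0.2,"rx":0,"ry":0,"rz":0.06},{"dx":0,"dy":0,"dz":-0.2,"rx":0,"ry":0,"rz":0.04},{"dx":0,"dy":0,"dz":-0.2,"rx":0,"ry":0,"rz":0}]'
python3 -c "
from h import *
aim(.545,.078,.182,50.06)"
```

```text
time_s: 13.03
position: [0.5446, 0.0761, 0.1843]
orientation: [[0.864, 0.504, 0.0], [0.504, -0.864, -0.001], [-0.001, 0.001, -1.0]]
contact_force: [-2.8, -4.6, 3.7]
grip_width: 0.0162
t 13.03 pos [0.5446 0.0761 0.1843] yaw 30.28 zax [ 1.0e-04 -1.5e-03 -1.0e+00] j [ 0.095  0.07   1.933 -0.002  1.14  -0.433]
shift mm [ 1.3 -1.4  2.3] rz -0.3452 F [-2.76 -4.62  3.65] M [-0.71  0.37  0.23] w 0.0162
```

```bash
python3 -m crank '[{"dx":0,"dy":0,"dz":-0.2,"rx":0,"ry":0,"rz":0.06},{"dx":0,"dy":0,"dz":-0.2,"rx":0,"ry":0,"rz":0.04},{"dx":0,"dy":0,"dz":0,"rx":0,"ry":0,"rz":0}]'
python3 -c "
from h import *
aim(.545,.078,.182,50.06)"
```

```text
time_s: 13.28
position: [0.5445, 0.076, 0.1844]
orientation: [[0.909, 0.416, -0.0], [0.416, -0.909, -0.002], [-0.001, 0.002, -1.0]]
contact_force: [-3.2, -4.0, 3.2]
grip_width: 0.0165
t 13.28 pos [0.5445 0.076  0.1844] yaw 24.59 zax [-2.0e-04 -1.8e-03 -1.0e+00] j [ 0.095  0.069  1.932 -0.002  1.14  -0.334]
shift mm [ 1.3 -1.6  2.4] rz -0.4445 F [-3.19 -3.98  3.24] M [-0.73  0.43  0.56] w 0.0165
```

Torque climbed to 0.56 N m, so that is the springy stop. I release, rise and look.

```bash
python3 -m crank '[{"dx":0,"dy":0,"dz":0,"rx":0,"ry":0,"rz":0},{"dx":0,"dy":0,"dz":0,"rx":0,"ry":0,"rz":0},{"dx":0,"dy":0,"dz":0,"rx":0,"ry":0,"rz":0},{"dx":0,"dy":0,"dz":-20,"rx":0,"ry":0,"rz":0},{"dx":0,"dy":0,"dz":-30,"rx":0,"ry":0,"rz":0.06},{"dx":0,"dy":0,"dz":-20,"rx":0,"ry":0,"rz":0.1},{"dx":0,"dy":30,"dz":0,"rx":0,"ry":0,"rz":0.093},{"dx":0,"dy":30,"dz":0,"rx":0,"ry":0,"rz":0},{"dx":0,"dy":30,"dz":0,"rx":0,"ry":0,"rz":0},{"dx":0,"dy":30,"dz":0,"rx":0,"ry":0,"rz":0},{"dx":0,"dy":0,"dz":0,"rx":0,"ry":0,"rz":0}]' -0.5
python3 - <<'E'
from h import *
aim(.566,-.041,.123,10.1)
crop(gam(cams.get_image('top')),160,85,310,215,5,'pics/t2.png')
crop(gam(cams.get_image('side')),185,115,295,235,5,'pics/s2.png')
E
```

```text
time_s: 14.2
position: [0.5694, -0.0446, 0.2538]
orientation: [[0.985, 0.172, 0.001], [0.172, -0.985, -0.002], [0.001, 0.002, -1.0]]
contact_force: [0.2, 0.2, -0.6]
grip_width: 0.0658
t 14.2 pos [ 0.5694 -0.0446  0.2538] yaw 9.93 zax [ 0.0012 -0.0019 -1.    ] j [-0.121  0.058  1.813 -0.002  1.269 -0.293]
shift mm [ -2.9  -4.4 130.8] rz -0.003 F [ 0.18  0.24 -0.6 ] M [-0.02 -0.06 -0.02] w 0.0658
```

View pics/t2.png

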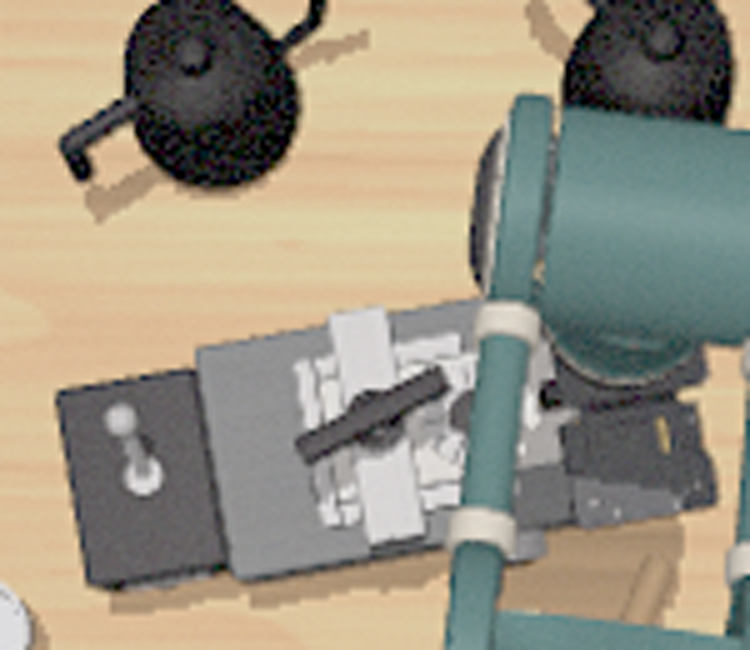

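View pics/s2.png

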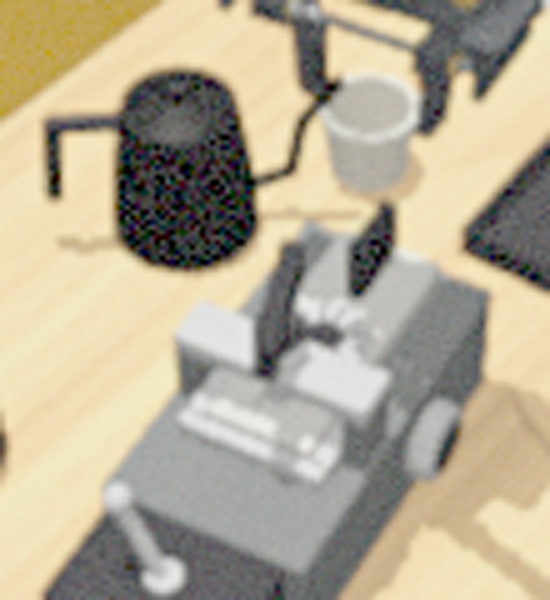

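The view shows the bar now at about (233,167) in the full top picture, yaw about -63°, which agrees with about 4.4 rad. The carrier is still in place and the toggle is off. I grasp the fin.

```bash
python3 -m crank '[{"dx":-2.9,"dy":-4.4,"dz":30,"rx":0,"ry":0,"rz":0},{"dx":0,"dy":0,"dz":35,"rx":0,"ry":0,"rz":0},{"dx":0,"dy":0,"dz":35,"rx":0,"ry":0,"rz":0},{"dx":0,"dy":0,"dz":22,"rx":0,"ry":0,"rz":0},{"dx":0,"dy":0,"dz":8,"rx":0,"ry":0,"rz":0},{"dx":0,"dy":0,"dz":0,"rx":0,"ry":0,"rz":0}]' -0.5
python3 -m crank '[{"dx":0,"dy":0,"dz":0,"rx":0,"ry":0,"rz":0},{"dx":0,"dy":0,"dz":0,"rx":0,"ry":0,"rz":0},{"dx":0,"dy":0,"dz":0,"rx":0,"ry":0,"rz":0},{"dx":0,"dy":0,"dz":0,"rx":0,"ry":0,"rz":0},{"dx":0,"dy":0,"dz":0,"rx":0,"ry":0,"rz":0},{"dx":0,"dy":0,"dz":0,"rx":0,"ry":0,"rz":0},{"dx":0,"dy":0,"dz":0,"rx":0,"ry":0,"rz":0},{"dx":0,"dy":0,"dz":0,"rx":0,"ry":0,"rz":0},{"dx":0,"dy":0,"dz":0,"rx":0,"ry":0,"rz":0},{"dx":0,"dy":0,"dz":0,"rx":0,"ry":0,"rz":0}]' 1 45
python3 -c "
from h import *
aim(.566,-.041,.123,10.1)"
```

```text
time_s: 14.8
position: [0.5626, -0.0353, 0.1211]
orientation: [[0.984, 0.177, -0.005], [0.177, -0.984, 0.001], [-0.005, -0.002, -1.0]]
contact_force: [-0.5, -0.4, 0.5]
grip_width: 0.0659
time_s: 15.63
position: [0.5649, -0.0369, 0.124]
orientation: [[0.984, 0.176, 0.0], [0.176, -0.984, -0.0], [-0.0, 0.0, -1.0]]
contact_force: [-0.3, -0.7, 2.2]
grip_width: 0.0134
t 15.63 pos [ 0.5649 -0.0369  0.124 ] yaw 10.13 zax [ 0.e+00 -1.e-04 -1.e+00] j [-0.109  0.159  1.953 -0.     1.029 -0.286]
shift mm [0.4 4.3 1. ] rz 0.0004 F [-0.3  -0.66  2.24] M [-0.01  0.   -0.  ] w 0.0134
```

```bash
python3 -m crank '[{"dx":0,"dy":4,"dz":0,"rx":0,"ry":0,"rz":0},{"dx":0,"dy":8,"dz":0,"rx":0,"ry":0,"rz":0},{"dx":0,"dy":12,"dz":0,"rx":0,"ry":0,"rz":0},{"dx":0,"dy":12,"dz":0,"rx":0,"ry":0,"rz":0}]' 1 60
python3 -c "
from h import *
aim(.566,-.041,.124,10.1)"
```

```text
time_s: 15.97
position: [0.5715, -0.073, 0.124]
orientation: [[0.984, 0.176, 0.0], [0.176, -0.984, 0.0], [0.0, -0.0, -1.0]]
contact_force: [-0.4, 3.1, 2.4]
grip_width: 0.0136
t 15.97 pos [ 0.5715 -0.073   0.124 ] yaw 10.15 zax [ 3.e-04  1.e-04 -1.e+00] j [-0.17   0.177  1.932  0.     1.032 -0.348]
shift mm [  0.3 -32.5  -0. ] rz 0.001 F [-0.37  3.06  2.38] M [ 0.42 -0.02 -0.  ] w 0.0136
```

```bash
python3 -m crank '[{"dx":0,"dy":16,"dz":0,"rx":0,"ry":0,"rz":0},{"dx":0,"dy":20,"dz":0,"rx":0,"ry":0,"rz":0},{"dx":0,"dy":20,"dz":0,"rx":0,"ry":0,"rz":0},{"dx":0,"dy":20,"dz":-2,"rx":0,"ry":0,"rz":0},{"dx":0,"dy":20,"dz":-3,"rx":0,"ry":0,"rz":0},{"dx":0,"dy":20,"dz":-4,"rx":0,"ry":0,"rz":0},{"dx":0,"dy":20,"dz":-4,"rx":0,"ry":0,"rz":0},{"dx":0,"dy":20,"dz":-4,"rx":0,"ry":0,"rz":0},{"dx":0,"dy":10,"dz":0,"rx":0,"ry":0,"rz":0},{"dx":0,"dy":0,"dz":0,"rx":0,"ry":0,"rz":0}]' 1 60
python3 - <<'E'
from h import *
aim(.5107,-.362,.124,3.2)
cv2.imwrite('pics/t3.png',cams.get_image('top'))
cv2.imwrite('pics/s3.png',cams.get_image('side'))
E
```

```text
time_s: 16.8
position: [0.6001, -0.2391, 0.1402]
orientation: [[0.985, 0.173, -0.0], [0.173, -0.985, -0.001], [-0.0, 0.001, -1.0]]
contact_force: [-0.6, 0.2, -1.7]
grip_width: 0.014
t 16.8 pos [ 0.6001 -0.2391  0.1402] yaw 9.95 zax [-3.0e-04 -1.3e-03 -1.0e+00] j [-4.170e-01  2.850e-01  1.766e+00 -1.000e-03  1.090e+00 -5.900e-01]
shift mm [-109.3  105.5   16.4] rz 0.1179 F [-0.56  0.24 -1.67] M [-0.07 -0.11  0.03] w 0.014
```

View pics/t3.png

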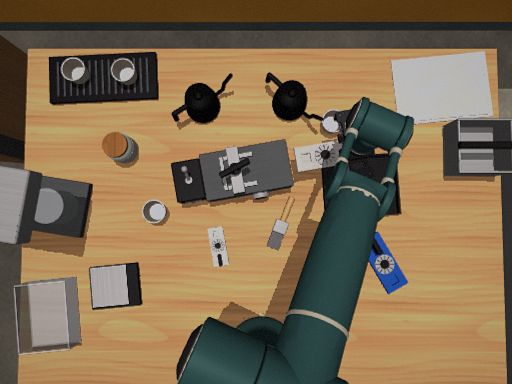

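View pics/s3.png

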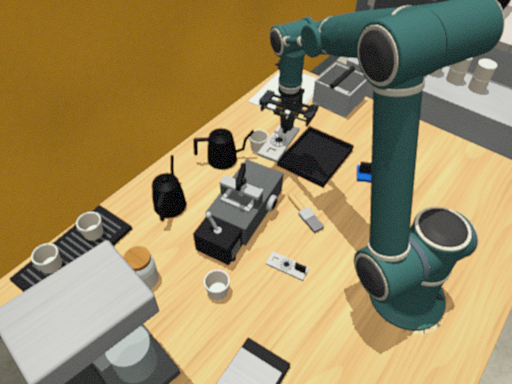

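The carrier is out and held level; it shows at top px (320,155) and side px (280,140). The bystanders are unmoved. I carry it over the tray.

```bash
python3 -m crank '[{"dx":-12,"dy":12,"dz":0,"rx":0,"ry":0,"rz":0},{"dx":-22,"dy":21,"dz":0,"rx":0,"ry":0,"rz":0},{"dx":-22,"dy":21,"dz":0,"rx":0,"ry":0,"rz":0},{"dx":-22,"dy":21,"dz":0,"rx":0,"ry":0,"rz":0},{"dx":-20,"dy":19,"dz":0,"rx":0,"ry":0,"rz":0},{"dx":-11,"dy":11,"dz":0,"rx":0,"ry":0,"rz":0.04},{"dx":0,"dy":0,"dz":0,"rx":0,"ry":0,"rz":0.04},{"dx":0,"dy":0,"dz":0,"rx":0,"ry":0,"rz":0.037},{"dx":0,"dy":0,"dz":0,"rx":0,"ry":0,"rz":0},{"dx":0,"dy":0,"dz":0,"rx":0,"ry":0,"rz":0}]' 1 60
python3 - <<'E'
from h import *
aim(.5107,-.362,.030,3.2)
cv2.imwrite('pics/t4.png',cams.get_image('top'))
crop(gam(cams.get_image('side')),260,80,390,200,5,'pics/s4.png')
E
```

```text
time_s: 17.73
position: [0.5116, -0.3572, 0.1404]
orientation: [[0.998, 0.06, -0.0], [0.06, -0.998, 0.001], [-0.0, -0.001, -1.0]]
contact_force: [0.6, 0.4, -3.2]
grip_width: 0.0137
t 17.73 pos [ 0.5116 -0.3572  0.1404] yaw 3.46 zax [-4.e-04  8.e-04 -1.e+00] j [-0.65   0.246  1.815  0.     1.082 -0.71 ]
shift mm [ -1.1   4.9 110.4] rz 0.0045 F [ 0.63  0.45 -3.21] M [-0.05 -0.11 -0.01] w 0.0137
```

View pics/s4.png

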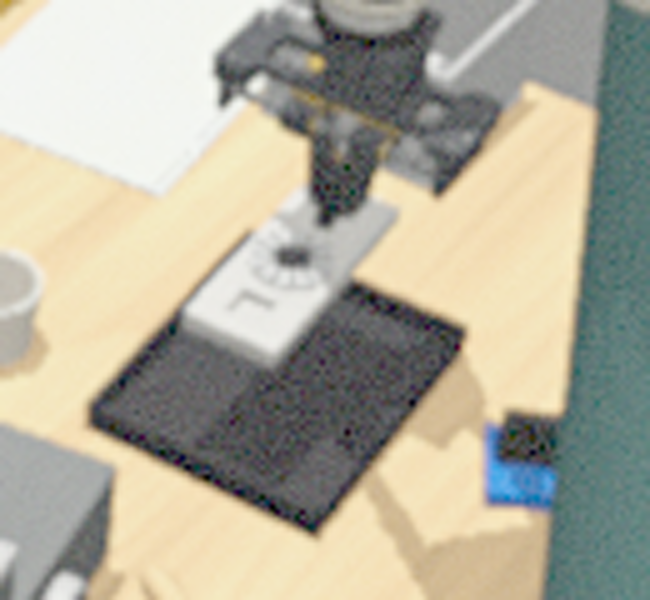

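View pics/t4.png

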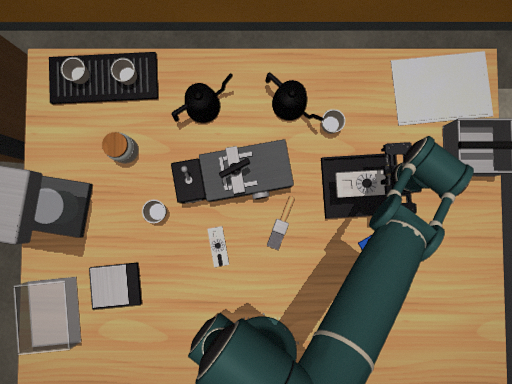

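Run:
```python
from h import *
t=cv2.imread('pics/t4.png');crop(gam(t),310,140,420,230,6,'pics/t4c.png')
print(onz('top',335,172,.13),onz('top',337,198,.13))
for z in(.02,.13):
  for a,b in((.5116-.056*.146,-.3572+.146),):print(z,proj('top',(a,b,z)))
c=np.mean([onz('top',*p,.028)[:2] for p in[(321,156),(397,152),(400,215),(325,219)]],0);print(c)
```

```text
[ 0.5384996  -0.20937222  0.13      ] [ 0.46419539 -0.21441782  0.13      ]
0.02 [329.42887813 186.86216826]
0.13 [335.74802942 184.25168276]
[ 0.50761002 -0.30607311]
```

View pics/t4c.png

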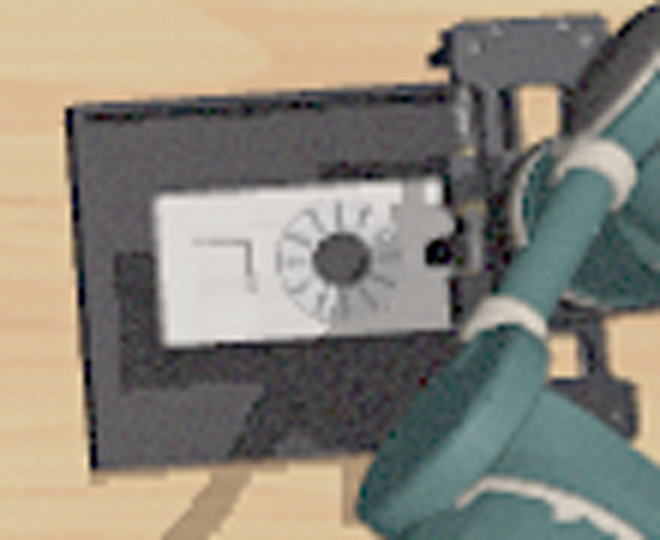

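The carrier is level, its rear edge is where expected (y -0.211), and it is lined up with the tray. I lower it.

```bash
python3 -m crank '[{"dx":-1,"dy":5,"dz":8,"rx":0,"ry":0,"rz":0},{"dx":0,"dy":0,"dz":16,"rx":0,"ry":0,"rz":0},{"dx":0,"dy":0,"dz":20,"rx":0,"ry":0,"rz":0},{"dx":0,"dy":0,"dz":20,"rx":0,"ry":0,"rz":0},{"dx":0,"dy":0,"dz":18,"rx":0,"ry":0,"rz":0},{"dx":0,"dy":0,"dz":12,"rx":0,"ry":0,"rz":0},{"dx":0,"dy":0,"dz":8,"rx":0,"ry":0,"rz":0},{"dx":0,"dy":0,"dz":4,"rx":0,"ry":0,"rz":0},{"dx":0,"dy":0,"dz":1,"rx":0,"ry":0,"rz":0},{"dx":0,"dy":0,"dz":0,"rx":0,"ry":0,"rz":0},{"dx":0,"dy":0,"dz":0,"rx":0,"ry":0,"rz":0}]' 1 60
python3 - <<'E'
from h import *
aim(.5107,-.362,.030,3.2)
E
```

```text
time_s: 18.75
position: [0.5116, -0.3638, 0.035]
orientation: [[0.998, 0.06, 0.002], [0.06, -0.998, -0.001], [0.002, 0.001, -1.0]]
contact_force: [-0.6, -0.1, -1.8]
grip_width: 0.0138
t 18.75 pos [ 0.5116 -0.3638  0.035 ] yaw 3.43 zax [ 0.0016 -0.0012 -1.    ] j [-0.658  0.369  1.875  0.     0.896 -0.718]
shift mm [-0.8 -1.9  5. ] rz 0.0039 F [-0.61 -0.05 -1.83] M [-0.09 -0.11 -0.06] w 0.0138
```

```bash
python3 -m crank '[{"dx":0,"dy":0,"dz":2,"rx":0,"ry":0,"rz":0},{"dx":0,"dy":0,"dz":1.5,"rx":0,"ry":0,"rz":0},{"dx":0,"dy":0,"dz":1,"rx":0,"ry":0,"rz":0},{"dx":0,"dy":0,"dz":1,"rx":0,"ry":0,"rz":0},{"dx":0,"dy":0,"dz":0,"rx":0,"ry":0,"rz":0},{"dx":0,"dy":0,"dz":0,"rx":0,"ry":0,"rz":0}]' 1 60
python3 - <<'E'
from h import *
aim(.5107,-.362,.030,3.2)
E
```

```text
time_s: 19.25
position: [0.5112, -0.3635, 0.03]
orientation: [[0.998, 0.06, 0.001], [0.06, -0.998, -0.0], [0.001, 0.0, -1.0]]
contact_force: [-1.8, 1.2, 5.5]
grip_width: 0.0131
t 19.25 pos [ 0.5112 -0.3635  0.03  ] yaw 3.42 zax [ 6.e-04 -5.e-04 -1.e+00] j [-0.658  0.375  1.877  0.     0.888 -0.718]
shift mm [-0.4 -1.5 -0. ] rz 0.0038 F [-1.75  1.24  5.49] M [ 0.22  0.35 -0.03] w 0.0131
```

Contact with the tray floor shows 5.5 N at z = 0.030, as predicted. I release and retreat straight up.

```bash
python3 -m crank '[{"dx":0,"dy":0,"dz":0,"rx":0,"ry":0,"rz":0},{"dx":0,"dy":0,"dz":0,"rx":0,"ry":0,"rz":0},{"dx":0,"dy":0,"dz":0,"rx":0,"ry":0,"rz":0},{"dx":0,"dy":0,"dz":0,"rx":0,"ry":0,"rz":0},{"dx":0,"dy":0,"dz":0,"rx":0,"ry":0,"rz":0},{"dx":0,"dy":0,"dz":-10,"rx":0,"ry":0,"rz":0},{"dx":0,"dy":0,"dz":-25,"rx":0,"ry":0,"rz":0},{"dx":0,"dy":0,"dz":-35,"rx":0,"ry":0,"rz":0},{"dx":0,"dy":0,"dz":-35,"rx":0,"ry":0,"rz":0},{"dx":0,"dy":0,"dz":-35,"rx":0,"ry":0,"rz":0},{"dx":0,"dy":0,"dz":-35,"rx":0,"ry":0,"rz":0},{"dx":0,"dy":35,"dz":0,"rx":0,"ry":0,"rz":0},{"dx":-10,"dy":35,"dz":0,"rx":0,"ry":0,"rz":0},{"dx":-10,"dy":35,"dz":0,"rx":0,"ry":0,"rz":0},{"dx":-10,"dy":35,"dz":0,"rx":0,"ry":0,"rz":0},{"dx":-10,"dy":35,"dz":0,"rx":0,"ry":0,"rz":0},{"dx":-10,"dy":35,"dz":0,"rx":0,"ry":0,"rz":0},{"dx":0,"dy":20,"dz":0,"rx":0,"ry":0,"rz":0},{"dx":0,"dy":0,"dz":0,"rx":0,"ry":0,"rz":0},{"dx":0,"dy":0,"dz":0,"rx":0,"ry":0,"rz":0}]' -0.5
python3 - <<'E'
from h import *
aim(.5107,-.362,.030,3.2)
cv2.imwrite('pics/t5.png',cams.get_image('top'))
cv2.imwrite('pics/s5.png',cams.get_image('side'))
crop(gam(cv2.imread('pics/t5.png')),310,140,420,230,6,'pics/t5c.png')
crop(gam(cv2.imread('pics/s5.png')),185,115,375,235,4,'pics/s5c.png')
E
```

```text
time_s: 20.92
position: [0.474, -0.5966, 0.2032]
orientation: [[0.998, 0.058, -0.0], [0.058, -0.998, 0.001], [0.0, -0.001, -1.0]]
contact_force: [0.0, 0.2, -0.2]
grip_width: 0.0659
t 20.92 pos [ 0.474  -0.5966  0.2032] yaw 3.32 zax [-0.e+00  7.e-04 -1.e+00] j [-0.932  0.448  1.425  0.     1.269 -0.99 ]
shift mm [  50.2 -231.9  173.4] rz 0.002 F [ 0.    0.16 -0.19] M [ 0.   -0.07  0.02] w 0.0659
```

View pics/t5.png

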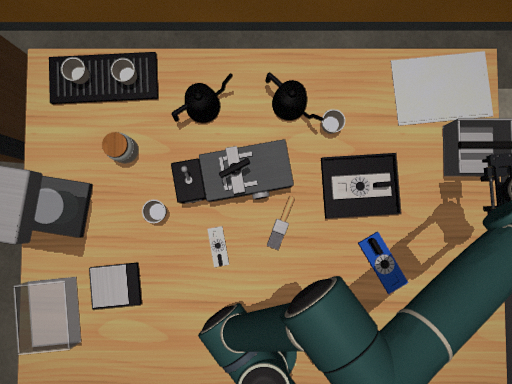

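View pics/t5c.png

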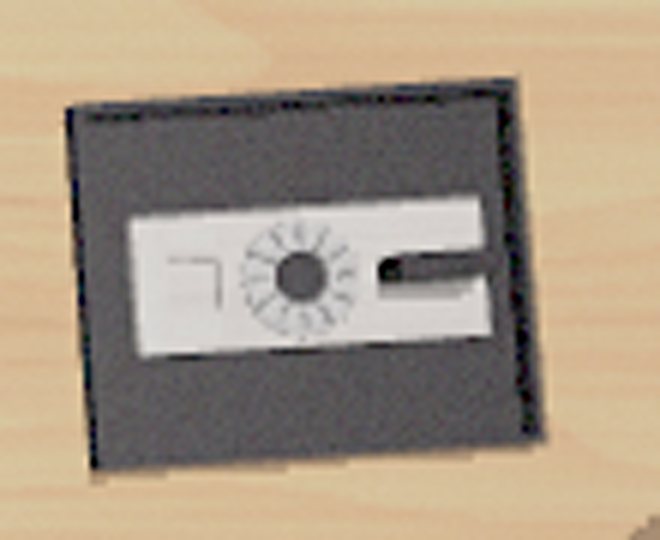

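View pics/s5c.png

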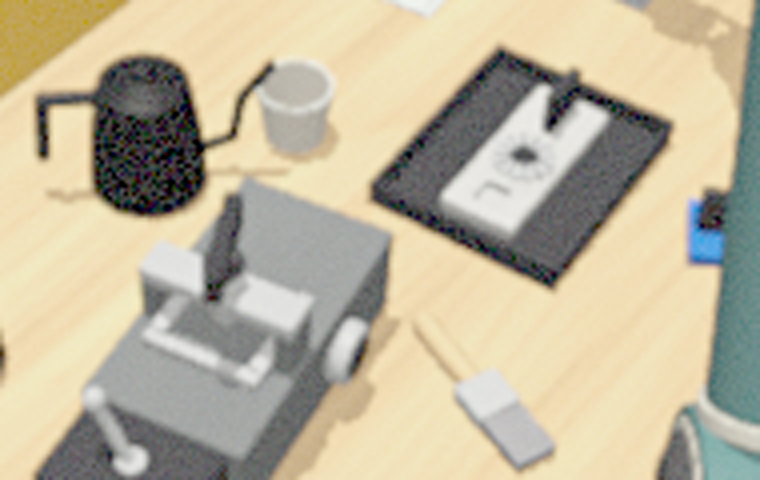

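Run:
```python
from h import *
T=lambda U,V:((U+.5)/6-.5+310,(V+.5)/6-.5+140)
S=lambda U,V:((U+.5)/4-.5+185,(V+.5)/4-.5+115)
q=[onz('top',*T(*p),.02) for p in[(130,214),(480,198),(492,334),(140,356)]]
print(np.round(q,4),np.mean(q,0),[np.linalg.norm(q[i]-q[i-1]).round(4) for i in range(4)])
for a,b in(((130,214),(441,200)),((140,356),(512,236)),((492,334),(610,115))):print(tri(T(*a),S(*b)))
d=np.array([-.058,.998]);c=np.mean(q,0)[:2]-[.5076,-.3061];print('tray frame',c@[.998,.058],c@d)
a,b=cv2.imread('pics/top0.png'),cv2.imread('pics/t5.png')
D=cv2.absdiff(a,b).max(2)
for n,(x,y,w,h) in dict(kA=(170,70,65,55),kB=(262,68,60,52),cA=(318,105,30,32),cB=(138,195,34,32),br=(265,195,32,56),jar=(98,128,42,40)).items():
    print(n,(D[y:y+h,x:x+w]>60).sum())
```

```text
[[ 0.5394 -0.2171  0.02  ]
 [ 0.548  -0.3976  0.02  ]
 [ 0.4778 -0.4026  0.02  ]
 [ 0.4662 -0.2217  0.02  ]] [ 0.50784689 -0.30974906  0.02      ] [np.float64(0.0734), np.float64(0.1807), np.float64(0.0704), np.float64(0.1814)]
(array([ 0.53938116, -0.21880577,  0.01266189]), np.float64(0.0017566753198529753))
(array([ 0.46612057, -0.22359517,  0.01026208]), np.float64(0.0010463648303961697))
(array([ 0.47710811, -0.40357895,  0.01837641]), np.float64(0.0017443892799907938))
tray frame 3.4750945051359236e-05 -0.0036560836356636433
kA 0
kB 0
cA 0
cB 0
br 0
jar 0
```

```bash
python3 -c "
from h import *
r.finish_job()"
```

```text
the job is handed in; nothing more can be done
```

I cleared the grinder for cleaning and handed the job in at about 21 s of the 72 s allowed. I got no verdict back.

- **Toggle:** it was already off. The ball triangulated 27 mm to the grinder's +x side, so I left it alone, and the last picture still shows it off.
- **Knob:** I turned it clockwise in two grips. The torque stayed around 0.2–0.4 N m, then climbed to about 0.56 N m at the springy stop, near 4.4 rad. The bar's angle in the picture agrees, and it is left unscrewed.
- **Carrier:** I drew it straight out by the fin and laid it handle up in the tray. Its middle is within about 4 mm of the tray's centre along each tray axis. It lines up with the tray and looks flat.
- **Bystanders:** comparing the top pictures from before and after shows no change around any of the six.
- **Robot:** the arm is clear of everything.

**One disagreement:** triangulating three plate corners gave heights of 10 to 18 mm instead of the expected 20 mm. I put that down to picking lower edges in the coarse side view. The floor contact felt at the predicted height (TCP at 30 mm, 5.5 N) and the top view of the plate both fit it lying flat.

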